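Hold the pump's pressure arm open for a tubing change

TASK

Open the head of the benchtop peristaltic pump so that a colleague can lay in new tubing: press the lock's release plunger all the way down until it stays down, then swing the sprung pressure arm, with the upright grip on its end, away from the rotor, past both clicks of its ratchet and right back to the rubber stop. Finish while still holding the arm there against its spring, so that the ratchet pawl carries nothing while fingers are in the head; never let the arm snap back, and leave the things around the pump where they are.

Things in the scene. Friction and masses are not known exactly. Their poses are not given: they have to be found in the camera images.
- pump: white benchtop peristaltic pump, 150 (x) x 200 (y) mm, standing firm; head plate 72 mm above the worktop. Origin: centre of its underside; x from its front panel (display, dial) to its back, y to the left seen from the front. On the plate: rotor at x -1, y +42 mm; pressure arm right of it; rubber back stop at x -9, y -69 mm; lock housing right rear. All but grip and plunger is below 114 mm
- plunger_top (a point): centre of the top of the lock's release plunger: round black knob, diameter 24 mm, right rear on the pump, top 122 mm above the worktop when up. Pressed straight down it travels 9 mm against a spring (2.5 N at first, 7 N at the bottom); only at full stroke the bolt springs back, frees the arm and keeps the plunger down (let go, it rises by 1 mm at most)
- lock_plunger (a joint): travel of the release plunger in m: 0 up, 0.009 fully down
- lock_bolt (a joint): travel of the sprung lock bolt in m: 0 locked (it blocks the arm after about 3 mm of movement at the grip), 0.010 withdrawn, arm free
- pivot (a point): the arm's upright pivot axis at the height of the head plate's upper face (72 mm above the worktop), at x +45, y -22 mm of the pump; the arm turns about it in a level plane
- grip_top (a point): centre of the top of the arm's upright grip: black ribbed round sleeve, diameter 16 mm, 41 mm tall, on the free end of the arm, its top 138 mm above the worktop, 104 mm from the pivot. With the arm closed it stands at x -59, y -22 mm of the pump
- swing (a joint): angle of the pressure arm in rad: 0 closed on the rotor, growing counter-clockwise seen from above, which carries the grip to the pump's right (-y); 0.52 against the rubber stop. The spring closes it with about 4 N at the grip when closed, 9 N at the stop. The ratchet clicks at 0.22 and 0.40; let go past a click, the arm comes to rest on the pawl up to 0.04 short of it
- pressure_arm: the arm itself: aluminium bar 16 mm wide, its top 94 mm above the worktop, with the off-white curved pressure shoe on the rotor side and the grip at its free end. Origin on the pivot axis at the head plate; its -x axis points along the bar to the grip
- forceps: steel forceps lying on the worktop to the left of the pump, 118 mm long; bystander
- cassette: white test cassette 70 x 21 x 5 mm lying to the left of the pump; bystander
- dropper: white dropper bottle, diameter 24 mm, 56 mm tall, standing to the right of the pump; bystander
- timer: white bench timer 26 x 56 x 58 mm, standing to the right of the pump; bystander
- slide_box: blue slide box 90 x 64 x 34 mm, further to the left; bystander
- coverslips: cover slip box 32 x 28 x 14 mm on the slide box; bystander
- tip_box: pipette-tip box 75 x 110 x 64 mm, further to the left; bystander
- pipette: pipette lying at the front left, 211 mm long; bystander

How it is judged:
On the way, in this order (a step that is already met when the one before it is completed fails the run):
1. the release plunger is pressed through its full stroke and the lock bolt has sprung back (value of joint lock_plunger above 0.0075 m and value of joint lock_bolt above 0.0085 m), for 0.2 s.
2. the pressure arm has been swung past the second click of its ratchet (value of joint swing above 0.43 rad), for 0.2 s.
At the end, for the whole second after the job is handed in: Still held by the robot at the end: arm at rest past 0.48 rad (within 4 mm of the rubber stop at the grip, off the pawl, which catches it below 0.40), fingers bearing on the arm with over 3 N, release plunger still down (over 7.5 mm), lock bolt withdrawn (over 8.5 mm) (all of step 1 and value of joint swing above 0.48 rad and contact force between the fingers and pressure_arm above 3 N and velocity of joint swing between -0.05 and 0.05 rad/s); the arm keeps its last pose, push and grip.
It fails at once if the arm snaps back (it closes faster than 2.5 rad/s) (velocity of joint swing below -2.5 rad/s).
It fails at once if a bystander is moved more than 25 mm (distance of any of forceps, cassette, dropper, timer, slide_box, coverslips, tip_box, pipette from where it was at the start of the episode above 0.025 m).
It also fails if it takes over 48 s, if anything falls off the work surface, if the arm or the gripper's body presses on something with over 40 N, if the wrist force passes 120 N, or if a joint passes its speed limit or range.

ROBOT

A 7-joint arm with a two-finger parallel gripper is mounted at the origin on a cart in front of the work surface, level with it; the furniture and walls round the work are solid. World frame = base frame: x ahead of the robot, y to its left, z up, the work surface at z = 0. Lengths are in m, angles in rad, forces in N, time in s.
With the tool pointing down it reaches from about 0.425 to 0.925 m from the base axis. Payload 6.8 kg.
Tool frame: the origin (TCP) lies at the very end of the fingers, on their centre line; the grasp point (between the pads) lies 19 mm behind it; z points along the fingers, y is the line along which they close (so a half turn about z gives the same grasp; the last joint's range is limited). The gripper opens to 85 mm and grips with 20 to 120 N. Pads are 22 mm wide; open, the fingers measure 114 mm over their backs; the gripper's body (76 mm by 85 mm) begins 54 mm behind the grasp point. The pads swing forward as they close: fully open they stand 13 mm farther back than shut.
Start: joints at [1.098, 0.477, 0.022, 1.555, -0.011, 1.109, -0.083], TCP at [0.241, -0.631, 0.231] pointing down, gripper open.
Joint ranges: [-2.96, 2.96], [-0.34, 2.1], [-1.41, 1.46], [0.24, 2.44], [-1.37, 4.51], [0.17, 1.92], [-2.96, 2.96]. Speed limits (rad/s): [2.39, 2.39, 3.14, 3.14, 3.14, 3.14, 3.14].

INTERFACE

Orientations are given as a rotation vector (axis times angle).
In Python, from bench import get_obs, viewer, r gives the robot as it stands. The module is installed in compiled form; this text tells all that it offers.
- The arm moves only by the tool play_rows, never from a script. Its argument "commands" is a list that holds one entry, the list of rows, each a list of 5 numbers: the gripper's target within -1 to 1 (shut at 1, half-way at 0, fully open at -1), then the shift along the tool's x, y, z scaled (see below), then the turn about the tool's z scaled (see below). A call has 1 to 12 rows; each row is the pose to reach, as a shift and turn from the pose commanded when the call began, along the tool's axes at that moment; what a row does not reach only later rows make up. The controller multiplies each number of a shift by 0.2 m and each number of a turn by pi/2 rad. A row lasts 1/12 s, in which the tool goes at most 41.7 mm and 7.16 degrees, less where a joint would pass 70% of its speed; a pose out of reach is approached as far as the arm can. A call with a number of a shift or a turn outside -1 to 1 is refused whole. A call with a gripper value outside its range is refused whole. The fingers move at their own pace and stop on an object; "grip_force" is the grip in N (left out, the last holds). Time passes only in rows, so rows that repeat a pose let the fingers close. It gives the time, the measured TCP pose, the force, the opening and the grip force at its end, in the units of the state.
- get_obs(): the state, without advancing time (a new reading comes with each control period).
- viewer.grab_frame(name): name is "side" or "top"; returns a dict with "pixels" (384x512x3 uint8, red, green, blue), "fovy" (degrees; the focal length in pixels is half the picture's height over the tangent of half this angle, whatever the lens; pixels are square), "cx", "cy" (the principal point, pixels), "world_to_cam" (4x4, takes a point from world to camera coordinates). Camera axes: x right, y up, looking along -z (the intrinsics and any distortion apply to the point x, -y, -z); pixel columns grow to the right and rows downward; lengths in m; the calibration is good to about 2 mm. A picture is of the moment at which its call begins. There is no depth.
- r.hand_in(): hands the job in; it is judged then, once.
Trained networks look in a picture, given as the dict that the camera call returned (one of the last four; its "shot" number tells which), for a name from the list of things; names that differ only in an ending like _2 or _b are one class to them, and where a whole thing is asked for, a point or a joint stands for the part that bears it (a point fixed in the world has none). Each returns a list of dicts, best first, with "score" (0 to 1); they miss things now and then, are a little off and sometimes report something else, mostly with a low value. They report only what shows in the picture. A call takes as long as a camera call.
- viewer.trace(picture, thing): "pixels" (384x512 bool, what is visible of it) and "rect" ([left, top, right, bottom] in pixels, round what is visible of it).
The state is a dict: "clock": time; "joints": joint angles; "qvel": joint speeds; "tau": joint torques, N m; "tcp_pos": TCP position; "orientation": TCP orientation; "contact_force": force on the tool from outside, world axes, zero at the start; "moment": the same for the moment, N m; "grip_width": finger opening in m; "gripper_force": force on a finger pad.
Only numpy, scipy, OpenCV 4.12 (cv2) and the standard library are available. Lean on these libraries where they do the work, as an engineer would, in place of code of your own. Each camera call takes 0.05 s, during which the arm holds its last target. There are 200 camera calls.

## Working session

There is one attempt and no reset: what is moved stays moved. The work goes in short steps, Python scripts to look and compute and a tool call to move; the robot and the scene stay as the last step left them, time stands still between calls to the robot, and variables do not carry over. Pictures are saved under pics/ and viewed, at most 10 in all, crops included, and the job is handed in when it is done.

Besides the shell and the picture viewer there is one more tool, called after "Emit:" by a JSON object that holds its "method" and its "body". play_rows: Moves the arm, as the interface text tells. Shifts and turns lie within -1 to 1; 1 stands for 0.2 m of shift or pi/2 rad of turn. Its arguments: {"type":"object","properties":{"commands":{"type":"array","items":{"type":"array","items":{"type":"array","items":{"type":"number","minimum":-1,"maximum":1}}}},"grip_force":{"type":"number"}},"required":["commands"]}

```bash
mkdir -p pics; cat > h.py <<'E'
import numpy as np, cv2
from bench import get_obs, viewer, r
from scipy.spatial.transform import Rotation as R
def K(f):
    fl=192/np.tan(np.radians(f["fovy"])/2); return fl,f["cx"],f["cy"]
def proj(f,p):
    fl,cx,cy=K(f); c=(f["world_to_cam"]@np.append(p,1))[:3]
    return np.array([cx+fl*c[0]/-c[2], cy-fl*c[1]/-c[2]])
def back(f,uv,z):
    fl,cx,cy=K(f); M=np.linalg.inv(f["world_to_cam"])
    d=M[:3,:3]@np.array([(uv[0]-cx)/fl,-(uv[1]-cy)/fl,-1]); o=M[:3,3]
    return o+d*(z-o[2])/d[2]
def save(f,n): cv2.imwrite("pics/"+n,f["pixels"][:,:,::-1])
E
python3 - <<'E'
from h import *
o=get_obs(); print({k:np.round(v,3) for k,v in o.items()})
for n in("top","side"):
    f=viewer.grab_frame(n); save(f,n+"0.png"); print(n,[k for k in f],f["fovy"],f["cx"],f["cy"],np.round(np.linalg.inv(f["world_to_cam"])[:3,3],3))
    for t,z in(("plunger_top",.122),("grip_top",.138),("pump",.072),("pressure_arm",.094),("timer",.058),("dropper",.056)):
        for d in viewer.trace(f,t)[:2]:
            ys,xs=np.nonzero(d["pixels"]); c=(xs.mean(),ys.mean())
            print(t,round(d["score"],2),np.round(d["rect"]),np.round(c),np.round(back(f,c,z),3))
E
```

```text
{'clock': np.float64(0.0), 'joints': array([ 1.098,  0.478,  0.022,  1.556, -0.012,  1.109, -0.083]), 'qvel': array([ 0.001,  0.002, -0.   , -0.   ,  0.001, -0.001, -0.001]), 'tau': array([-0.0000e+00, -5.9646e+01,  1.6080e+00, -2.8120e+01,  1.2000e-02,
        9.0000e-03,  0.0000e+00]), 'tcp_pos': array([ 0.241, -0.63 ,  0.23 ]), 'orientation': array([-3.088e+00, -5.700e-01,  1.000e-03]), 'contact_force': array([ 0.005, -0.08 , -0.41 ]), 'moment': array([-0.001, -0.024,  0.025]), 'gripper_force': np.float64(0.0), 'grip_width': np.float64(0.086)}
top ['pixels', 'fovy', 'cx', 'cy', 'world_to_cam', 'shot'] 57.49600795564222 253.81799802828655 188.80368537142593 [0.308 0.079 1.172]
grip_top 0.65 [369. 190. 393. 231.] [378. 207.] [ 0.486 -0.294  0.138]
pump 0.74 [333. 184. 406. 235.] [369. 210.] [ 0.485 -0.289  0.072]
pump 0.66 [217. 214. 228. 224.] [220. 219.] [0.445 0.183 0.072]
pressure_arm 0.59 [369. 188. 391. 225.] [379. 208.] [ 0.492 -0.312  0.094]
timer 0.74 [394. 178. 402. 190.] [398. 185.] [ 0.575 -0.39   0.058]
timer 0.5 [398. 188. 417. 196.] [407. 193.] [ 0.548 -0.421  0.058]
dropper 0.48 [403. 209. 410. 215.] [406. 211.] [ 0.488 -0.412  0.056]
side ['pixels', 'fovy', 'cx', 'cy', 'world_to_cam', 'shot'] 52.66314803597561 262.10298694129347 193.51269267540644 [ 0.455 -0.976  0.749]
grip_top 0.78 [230. 276. 287. 302.] [257. 283.] [ 0.487 -0.363  0.138]
grip_top 0.52 [285. 288. 297. 298.] [289. 292.] [ 0.556 -0.39   0.138]
pump 0.77 [221. 249. 297. 339.] [257. 296.] [ 0.489 -0.339  0.072]
pressure_arm 0.94 [231. 274. 284. 299.] [257. 283.] [ 0.49  -0.319  0.094]
timer 0.71 [276. 327. 296. 362.] [287. 345.] [ 0.547 -0.461  0.058]
dropper 0.63 [255. 336. 268. 352.] [259. 344.] [ 0.489 -0.456  0.056]
dropper 0.56 [216. 260. 239. 266.] [221. 261.] [ 0.402 -0.196  0.056]
```

```bash
python3 - <<'E'
import cv2,numpy as np
a=cv2.imread("pics/top0.png")[165:255,310:430]; b=cv2.imread("pics/side0.png")[235:370,200:320]
cv2.imwrite("pics/c0.png",np.hstack([cv2.resize(a,(400,300),interpolation=cv2.INTER_CUBIC),cv2.resize(b,(400,450),interpolation=cv2.INTER_CUBIC)[:300]*1])) if 0 else None
A=cv2.resize(a,(400,300),interpolation=cv2.INTER_CUBIC);B=cv2.resize(b,(400,450),interpolation=cv2.INTER_CUBIC)
o=np.zeros((450,800,3),np.uint8);o[:300,:400]=A;o[:,400:]=B;cv2.imwrite("pics/c0.png",o)
E
```

```text
(no output)
```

View pics/c0.png

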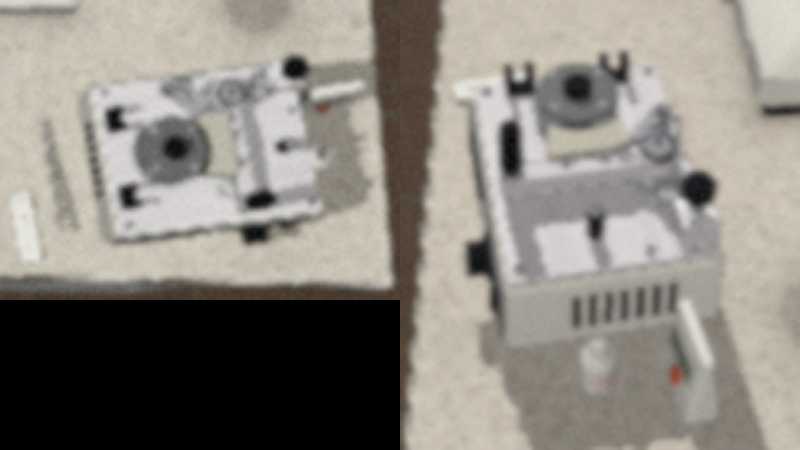

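View pics/side0.png

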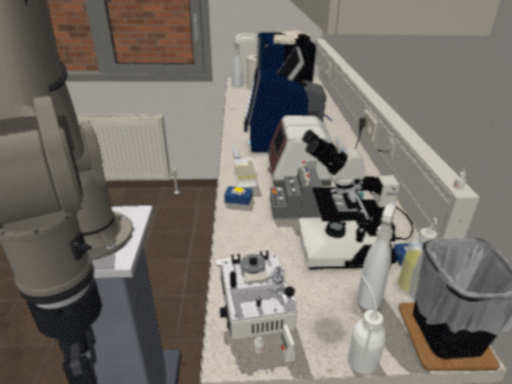

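```bash
cat >> h.py <<'E'
from scipy.optimize import least_squares
def tri(obs,z=None,p0=(.5,-.3,.1)):
    g=lambda p: np.concatenate([proj(f,p)-uv for f,uv in obs]+([[ (p[2]-z)*3000]] if z else []))
    s=least_squares(g,p0); return s.x, np.round(g(s.x),1)
E
python3 - <<'E'
from h import *
t=viewer.grab_frame("top");s=viewer.grab_frame("side")
ct=lambda x,y:(310+x/3.3333,165+y/3.3333); cs=lambda x,y:(200+(x-400)/3.3333,235+y/3.3333)
print(tri([(t,ct(294,66)),(s,cs(698,186))],.120))
print(tri([(t,ct(294,66)),(s,cs(698,186))]))
g=tri([(t,ct(260,199)),(s,cs(511,127))],.138);print(g)
for q in((113,240),(320,210),(90,90)): print(np.round(back(t,ct(*q),.072),3))
rt=tri([(t,ct(176,148)),(s,cs(577,88))]);print(rt)
# pump pose fit
obs=[(t,ct(260,199),(-.059,-.022,.136)),(s,cs(511,127),(-.059,-.022,.136)),(t,ct(176,148),(-.001,.042,.105)),(s,cs(577,88),(-.001,.042,.105)),
 (t,ct(113,238),(-.075,.1,.072)),(t,ct(320,210),(-.075,-.1,.072)),(t,ct(90,90),(.075,.1,.072)),(s,cs(502,280),(-.075,-.1,.072)),(s,cs(474,80),(-.075,.1,.072)),(t,ct(286,146),(-.009,-.069,.1)),(s,cs(595,225),(-.009,-.069,.1))]
def W(p,q): c,n=np.cos(p[2]),np.sin(p[2]); return np.array([p[0]+c*q[0]-n*q[1],p[1]+n*q[0]+c*q[1],q[2]])
F=lambda p: np.concatenate([proj(f,W(p,q))-uv for f,uv,q in obs])
x=least_squares(F,[.49,-.3,.1],loss="soft_l1").x; print(x,F(x).reshape(-1,2).round(1))
print(W(x,(-.059,-.022,.138)),W(x,(.045,-.022,.072)))
print(t["world_to_cam"].round(2)[:3,:3].tolist())
E
```

```text
(array([ 0.55917667, -0.36861739,  0.11996058]), array([ 0.8,  0.2,  0.1, -0.8, -0.1]))
(array([ 0.55960293, -0.36758357,  0.11658529]), array([ 0. ,  0.3,  0.2, -0. ]))
(array([ 0.43499389, -0.32517031,  0.13791721]), array([ 1.5, -0.6, -0.4, -1.6, -0.2]))
[ 0.399 -0.206  0.072]
[ 0.432 -0.402  0.072]
[ 0.542 -0.188  0.072]
(array([ 0.48272605, -0.25780718,  0.10621721]), array([-0. , -0.2, -0.1,  0. ]))
[ 0.4900922  -0.29586187  0.13675313] [[ 1.4 -0.4]
 [-0.6 -0.8]
 [-1.2 -0.3]
 [ 0.1 -0.6]
 [ 0.4 -0.4]
 [ 1.   0.9]
 [-0.5 -2.6]
 [-0.   1. ]
 [-1.  -0.1]
 [ 0.9 -0.9]
 [-0.3 -6.3]]
[ 0.43464223 -0.32569979  0.138     ] [ 0.53767127 -0.31152175  0.072     ]
[[0.02, -1.0, 0.0], [0.98, 0.02, 0.21], [-0.21, -0.0, 0.98]]
```

Emit:
{"method": "play_rows", "body": {"commands": [[[1,0.15,-0.05,0,0],[1,0.35,-0.12,0,0],[1,0.55,-0.185,0,0],[1,0.75,-0.25,0,0],[1,0.9,-0.305,0,0],[1,0.975,-0.33,0,0]]], "grip_force": 40}}

```text
clock: 1.3
tcp_pos: [0.4047, -0.4946, 0.2315]
orientation: [-3.086, -0.58, -0.004]
contact_force: [1.4, -0.1, -0.4]
grip_width: 0.0124
gripper_force: 0.0
```

Emit:
{"method": "play_rows", "body": {"commands": [[[1,0.15,-0.05,0,0],[1,0.35,-0.12,0,0],[1,0.55,-0.185,0,0],[1,0.75,-0.25,0,0],[1,0.9,-0.305,0.15,0],[1,0.975,-0.33,0.3,0],[1,0.975,-0.33,0.3,0],[1,0.975,-0.33,0.3,0]]]}}

```text
clock: 1.97
tcp_pos: [0.5578, -0.3662, 0.1692]
orientation: [-3.086, -0.574, 0.005]
contact_force: [-0.2, -0.3, -0.5]
grip_width: -0.0003
gripper_force: 0.0
```

```bash
cat >> h.py <<'E'
def to(x,y,z):
    o=get_obs(); Rm=R.from_rotvec(o["orientation"]).as_matrix()
    ax=np.arctan2(Rm[1,0],Rm[0,0])
    return np.round(Rm.T@(np.array([x,y,z])-o["tcp_pos"])/.2,3), o["tcp_pos"].round(4), "xang",round(ax,3), "F",o["contact_force"].round(1), o["grip_width"].round(4), o["clock"].round(2)
def crop(f,c,w,h,k,n):
    x,y=int(c[0]-w/2),int(c[1]-h/2); a=f["pixels"][max(y,0):y+h,max(x,0):x+w,::-1]
    cv2.imwrite("pics/"+n,cv2.resize(a,None,fx=k,fy=k,interpolation=cv2.INTER_CUBIC)); return max(x,0),max(y,0)
E
python3 - <<'E'
from h import *
print(to(.559,-.368,.13))
t=viewer.grab_frame("top");s=viewer.grab_frame("side")
p=get_obs()["tcp_pos"]
for f,n in((t,"t"),(s,"s")):
    q=proj(f,[.559,-.368,.122]); print(n,crop(f,q,80,80,4.5,n+"1.png"),proj(f,p),q)
a=cv2.imread("pics/t1.png");b=cv2.imread("pics/s1.png");cv2.imwrite("pics/c1.png",np.hstack([a,b]))
E
```

```text
Traceback (most recent call last):
  File "h.py", line 21, in to
    return np.round(Rm.T@(np.array([x,y,z])-o["tcp_pos"])/.2,3), o["tcp_pos"].round(4), "xang",round(ax,3), "F",o["contact_force"].round(1), o["grip_width"].round(4), o["clock"].round(2)
                                                                                                                                             ^^^^^^^^^^^^^^^^^^^^^
AttributeError: 'float' object has no attribute 'round'
```

```bash
sed -i 's/o\["grip_width"\].round(4), o\["clock"\].round(2)/round(float(o["grip_width"]),4), round(float(o["clock"]),2)/' h.py
python3 - <<'E'
from h import *
print(to(.559,-.368,.13))
t=viewer.grab_frame("top");s=viewer.grab_frame("side")
p=get_obs()["tcp_pos"]
for f,n in((t,"t"),(s,"s")):
    q=proj(f,[.559,-.368,.122]); print(n,crop(f,q,80,80,4.5,n+"1.png"),proj(f,p),q)
a=cv2.imread("pics/t1.png");b=cv2.imread("pics/s1.png");cv2.imwrite("pics/c1.png",np.hstack([a,b]))
E
```

```text
(array([0.003, 0.011, 0.196]), array([ 0.5578, -0.3662,  0.1692]), 'xang', np.float64(0.368), 'F', array([-0.2, -0.3, -0.5]), -0.0003, 1.97)
t (359, 144) [406.77698392 181.5853347 ] [399.07119397 184.88256809]
s (249, 249) [290.19414954 272.79993888] [289.47884182 289.13664496]
```

View pics/c1.png

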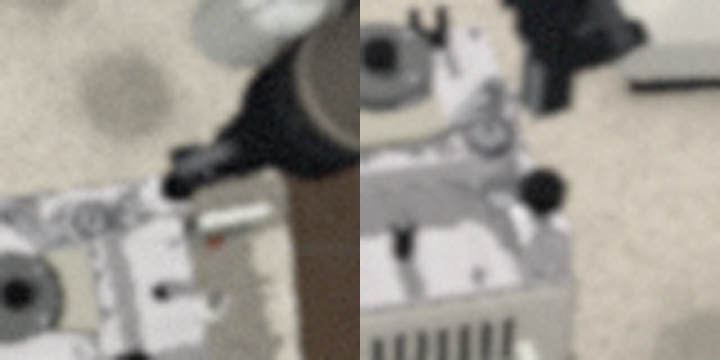

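The side crop shows the knob at about px (289, 291), directly below the closed fingertips at (291, 274). The top view agrees, so I press now.

Emit:
{"method": "play_rows", "body": {"commands": [[[1,0.003,0.01,0.1,0],[1,0.003,0.01,0.19,0],[1,0.003,0.01,0.22,0],[1,0.003,0.01,0.235,0],[1,0.003,0.01,0.25,0],[1,0.003,0.01,0.265,0],[1,0.003,0.01,0.28,0],[1,0.003,0.01,0.28,0]]]}}

```text
clock: 2.73
tcp_pos: [0.5595, -0.3712, 0.1166]
orientation: [3.088, 0.568, 0.001]
contact_force: [-2.8, -1.9, 3.0]
grip_width: -0.0001
gripper_force: 1.7
```

Emit:
{"method": "play_rows", "body": {"commands": [[[1,0,-0.012,0.01,0],[1,0,-0.012,0.02,0],[1,0,-0.012,0.03,0],[1,0,-0.012,0.03,0]]]}}

```text
clock: 3.07
tcp_pos: [0.5596, -0.37, 0.113]
orientation: [3.085, 0.567, 0.005]
contact_force: [-4.6, -0.9, 15.9]
grip_width: 0.0
gripper_force: 7.9
```

```bash
python3 - <<'E'
from h import *
print(to(.559,-.368,.112))
E
```

```text
(array([ 0.001, -0.011,  0.005]), array([ 0.5596, -0.37  ,  0.113 ]), 'xang', np.float64(0.363), 'F', array([-4.6, -0.9, 15.9]), 0.0, 3.07)
```

Emit:
{"method": "play_rows", "body": {"commands": [[[1,0,0,0.012,0],[1,0,0,0.012,0],[1,0,0,0.012,0],[1,0,0,0.012,0]]]}}

```text
clock: 3.4
tcp_pos: [0.5598, -0.3701, 0.1129]
orientation: [3.085, 0.567, 0.006]
contact_force: [-9.6, 1.0, 29.5]
grip_width: -0.0004
gripper_force: 14.7
```

Emit:
{"method": "play_rows", "body": {"commands": [[[1,0,0,-0.015,0],[1,0,0,-0.03,0],[1,0,0,-0.03,0]]]}}

```text
clock: 3.65
tcp_pos: [0.5593, -0.3677, 0.1142]
orientation: [3.088, 0.57, 0.003]
contact_force: [0.2, 0.1, -0.3]
grip_width: 0.0002
gripper_force: 0.0
```

Emit:
{"method": "play_rows", "body": {"commands": [[[0,0,0,-0.15,0],[0,0,0,-0.3,0],[0,-0.1,-0.08,-0.4,0.04],[0,-0.25,-0.2,-0.4,0.08],[0,-0.4,-0.33,-0.4,0.12],[0,-0.503,-0.417,-0.35,0.145],[0,-0.503,-0.417,-0.255,0.145],[0,-0.503,-0.417,-0.255,0.145],[0,-0.503,-0.417,-0.255,0.145]]]}}

```text
clock: 4.4
tcp_pos: [0.4347, -0.3249, 0.1634]
orientation: [-3.133, -0.216, 0.002]
contact_force: [0.7, 0.7, 0.0]
grip_width: 0.0426
gripper_force: 0.0
```

```bash
python3 - <<'E'
from h import *
print(to(.435,-.326,.110))
t=viewer.grab_frame("top");s=viewer.grab_frame("side")
p=get_obs()["tcp_pos"]
for f,n in((t,"t"),(s,"s")):
    q=proj(f,[.435,-.326,.138]); print(n,crop(f,q,80,80,4.5,n+"2.png"),proj(f,p),q)
a=cv2.imread("pics/t2.png");b=cv2.imread("pics/s2.png");cv2.imwrite("pics/c2.png",np.hstack([a,b]))
for d in viewer.trace(s,"grip_top")[:2]: print(d["score"],d["rect"])
E
```

```text
(array([0.001, 0.006, 0.267]), array([ 0.4347, -0.3249,  0.1634]), 'xang', np.float64(0.138), 'F', array([0.7, 0.7, 0. ]), 0.0426, 4.4)
t (349, 184) [393.14244797 222.61277001] [389.76852827 224.09100557]
s (192, 231) [233.17646388 262.72738407] [232.86216215 271.73696088]
0.65 [230.1, 273.1, 285.0, 297.6]
```

View pics/c2.png

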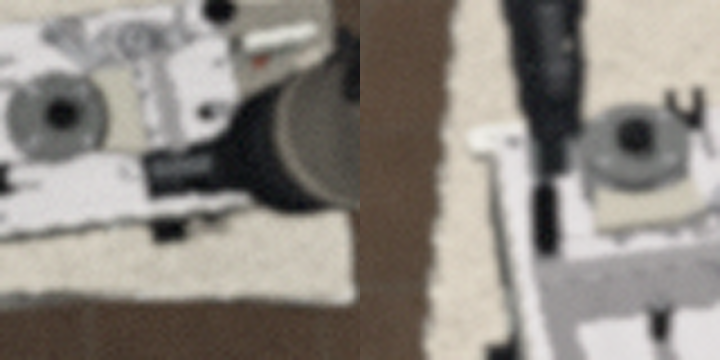

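Side crop: the grip (column ≈233 px, top row ≈272) stands below the fingers in line with the TCP (233 px). The prediction matches, so I descend around it.

Emit:
{"method": "play_rows", "body": {"commands": [[[0,0,0.006,0.07,0],[0,0,0.006,0.14,0],[0,0,0.006,0.2,0],[0,0,0.006,0.265,0],[0,0,0.006,0.265,0]]], "grip_force": 40}}

```text
clock: 4.97
tcp_pos: [0.4348, -0.3262, 0.1092]
orientation: [-3.132, -0.216, 0.003]
contact_force: [0.7, -0.3, -0.2]
grip_width: 0.0425
gripper_force: 0.0
```

Emit:
{"method": "play_rows", "body": {"commands": [[[1,0,0,0,0],[1,0,0,0,0],[1,0,0,0,0],[1,0,0,0,0],[1,0,0,0,0],[1,0,0,0,0]]]}}

```text
clock: 5.47
tcp_pos: [0.4361, -0.3284, 0.1121]
orientation: [3.131, 0.214, 0.004]
contact_force: [2.1, -4.2, -2.2]
grip_width: 0.0147
gripper_force: 39.3
```

```bash
python3 - <<'E'
from h import *
print(to(.435,-.326,.110))
E
```

```text
(array([-0.004, -0.013,  0.01 ]), array([ 0.4361, -0.3284,  0.1121]), 'xang', np.float64(0.136), 'F', array([ 2.1, -4.2, -2.2]), 0.0147, 5.47)
```

Emit:
{"method": "play_rows", "body": {"commands": [[[1,0,0.013,0,-0.016],[1,0.001,0.026,0,-0.032],[1,0.002,0.039,0,-0.048],[1,0.003,0.052,0,-0.064],[1,0.003,0.052,0,-0.064]]], "grip_force": 60}}

```text
clock: 5.88
tcp_pos: [0.4376, -0.3367, 0.112]
orientation: [-3.119, -0.373, -0.002]
contact_force: [0.0, 1.8, 6.6]
grip_width: 0.014
gripper_force: 58.7
```

```bash
cat >> h.py <<'E'
def ang():
    o=get_obs(); d=o["tcp_pos"][:2]-np.array([.5377,-.3115]); a=np.arctan2(-d[1],-d[0])
    return "swing~",round(a-.137,3),"rad",round(np.hypot(*d),4)
E
python3 - <<'E'
from h import *
print(to(.435,-.326,.110),ang())
E
```

```text
(array([-0.   , -0.055,  0.01 ]), array([ 0.4376, -0.3367,  0.112 ]), 'xang', np.float64(0.238), 'F', array([0. , 1.8, 6.6]), 0.014, 5.88) ('swing~', np.float64(0.11), 'rad', np.float64(0.1032))
```

Emit:
{"method": "play_rows", "body": {"commands": [[[1,0.001,0.026,0,-0.032],[1,0.003,0.052,0,-0.064],[1,0.006,0.078,0,-0.095],[1,0.01,0.103,0,-0.127],[1,0.016,0.129,0,-0.159],[1,0.023,0.154,0,-0.191],[1,0.023,0.154,0,-0.191]]]}}

```text
clock: 6.47
tcp_pos: [0.449, -0.3655, 0.1119]
orientation: [-3.027, -0.836, -0.001]
contact_force: [-1.9, 4.1, 9.0]
grip_width: 0.0143
gripper_force: 59.2
```

```bash
python3 - <<'E'
from h import *
print(to(.435,-.326,.110),ang())
E
```

```text
(array([ 0.041, -0.205,  0.01 ]), array([ 0.449 , -0.3655,  0.1119]), 'xang', np.float64(0.539), 'F', array([-1.9,  4.1,  9. ]), 0.0143, 6.47) ('swing~', np.float64(0.41), 'rad', np.float64(0.1038))
```

Emit:
{"method": "play_rows", "body": {"commands": [[[1,0,0.015,0,-0.019],[1,0.001,0.03,0,-0.038],[1,0.003,0.045,0,-0.057],[1,0.003,0.055,0,-0.068],[1,0.003,0.055,0,-0.068],[1,0.003,0.055,0,-0.068]]]}}

```text
clock: 6.97
tcp_pos: [0.4546, -0.374, 0.1119]
orientation: [-2.979, -0.992, 0.0]
contact_force: [-3.5, 3.4, 8.5]
grip_width: 0.014
gripper_force: 59.1
```

```bash
python3 - <<'E'
from h import *
print(to(.435,-.326,.110),ang())
E
```

```text
(array([ 0.065, -0.251,  0.01 ]), array([ 0.4546, -0.374 ,  0.1119]), 'xang', np.float64(0.643), 'F', array([-3.5,  3.4,  8.5]), 0.014, 6.97) ('swing~', np.float64(0.508), 'rad', np.float64(0.104))
```

Emit:
{"method": "play_rows", "body": {"commands": [[[1,0,0.005,0,-0.006],[1,0,0.01,0,-0.012],[1,0,0.01,0,-0.012],[1,0,0.01,0,-0.012]]]}}

```text
clock: 7.3
tcp_pos: [0.4557, -0.3754, 0.1119]
orientation: [-2.97, -1.02, 0.001]
contact_force: [-3.3, 4.6, 8.8]
grip_width: 0.014
gripper_force: 59.1
```

Emit:
{"method": "play_rows", "body": {"commands": [[[1,0,0.005,0,0],[1,0,0.01,0,0],[1,0,0.01,0,0],[1,0,0.01,0,0]]]}}

```text
clock: 7.63
tcp_pos: [0.4566, -0.3767, 0.1119]
orientation: [-2.969, -1.021, 0.002]
contact_force: [-4.8, 5.0, 10.0]
grip_width: 0.0138
gripper_force: 59.3
```

```bash
python3 - <<'E'
from h import *
print(to(.435,-.326,.110),ang())
E
```

```text
(array([ 0.071, -0.266,  0.01 ]), array([ 0.4566, -0.3767,  0.1119]), 'xang', np.float64(0.662), 'F', array([-4.8,  5. , 10. ]), 0.0138, 7.63) ('swing~', np.float64(0.54), 'rad', np.float64(0.104))
```

Emit:
{"method": "play_rows", "body": {"commands": [[[1,0,0.005,0,0],[1,0,0.01,0,0],[1,0,0.01,0,0],[1,0,0.01,0,0]]]}}

```text
clock: 7.97
tcp_pos: [0.4572, -0.3774, 0.1118]
orientation: [-2.967, -1.021, 0.003]
contact_force: [-6.7, 7.5, 13.1]
grip_width: 0.014
gripper_force: 59.8
```

Emit:
{"method": "play_rows", "body": {"commands": [[[1,0,0.005,0,0],[1,0,0.01,0,0],[1,0,0.01,0,0],[1,0,0.01,0,0]]]}}

```text
clock: 8.3
tcp_pos: [0.4572, -0.3775, 0.1117]
orientation: [-2.963, -1.02, 0.006]
contact_force: [-10.7, 12.0, 18.2]
grip_width: 0.0141
gripper_force: 60.5
```

```bash
python3 - <<'E'
from h import *
print(to(.435,-.326,.110),ang())
t=viewer.grab_frame("top");s=viewer.grab_frame("side")
for f,n in((t,"t"),(s,"s")):
    q=proj(f,[.49,-.36,.1]); print(n,crop(f,q,80,80,5 if n=="s" else 5,n+"3.png"),q)
cv2.imwrite("pics/c3.png",np.hstack([cv2.imread("pics/t3.png"),cv2.imread("pics/s3.png")]))
E
```

```text
(array([ 0.071, -0.271,  0.011]), array([ 0.4572, -0.3775,  0.1117]), 'xang', np.float64(0.663), 'F', array([-10.7,  12. ,  18.2]), 0.0141, 8.3) ('swing~', np.float64(0.55), 'rad', np.float64(0.1041))
t (354, 168) [394.99660917 208.06188322]
s (217, 254) [257.7883039  294.41870251]
```

View pics/c3.png

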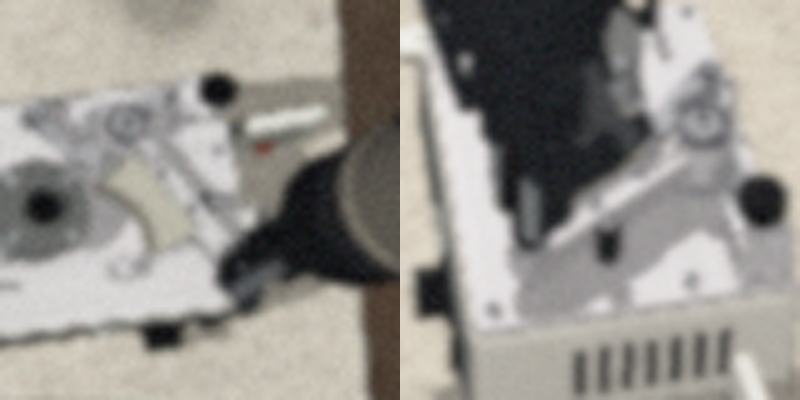

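The pictures show the arm swung clear of the rotor and resting on the rubber stop (side crop around (608, 245)), with the fingers still holding the grip. The last push moved nothing and the force rose, so the stop is reached. I'll settle, then hand in.

Emit:
{"method": "play_rows", "body": {"commands": [[[1,0,0,0,0],[1,0,0,0,0],[1,0,0,0,0],[1,0,0,0,0]]]}}

```text
clock: 8.73
tcp_pos: [0.4572, -0.3775, 0.1117]
orientation: [-2.964, -1.02, 0.006]
contact_force: [-10.8, 11.9, 17.0]
grip_width: 0.0138
gripper_force: 60.4
```

```bash
python3 - <<'E'
from h import *
print(ang(), get_obs()["contact_force"]); print(r.hand_in())
E
```

```text
('swing~', np.float64(0.55), 'rad', np.float64(0.1041)) [-10.84905269  11.90608862  17.00849888]
the job is handed in; nothing more can be done
None
```

I pressed the plunger down until it stayed down, swung the pressure arm past both clicks to the rubber stop, and handed the job in at about 9 s with the gripper still holding the arm there; the hand-in returned no verdict.

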